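# Tuck the drip strip under the drain plate and hold it down

## Task

In the van's slide-staining station, first shoot the barrel bolt fully home into its keeper, so that the tray cannot roll back on its runners. Then pick up the loose aluminium drip strip and slide the back edge of its foot under the lower edge of the hinged drain plate, without lifting the plate, until it meets its stop along its whole length. Finish while holding it there: keep pressing the strip down flat on the tray with about 10 N while the adhesive under it takes, and do not let go; leave the stain bottles where they stand.

Things in the scene. Friction and masses are not known exactly. Their poses are not given: they have to be found in the camera images.
- station: Base of the staining station, a fixed aluminium plate 260 mm deep (x) and 250 mm wide (y) with a low runner along its left and its right side (26 mm high); a tongue on its right side (y to -226 mm) carries a steel barrel bolt. Origin: middle of its underside on the worktop; x points to its back (away from the robot at yaw 0), y to its left, z up.
- tray (a joint): Travel in m of the grey tray that rolls front to back on the runners (rolling friction about 1.5 N). 0 = drawn fully forward, its working place, where it starts and where keeper and bolt are in line; grows to 0.035 as it rolls back. With the bolt home it cannot roll.
- bolt (a joint): Travel in m of the barrel bolt, a 9 mm steel rod that slides to the station's +y (left, towards the tray). 0 = fully drawn, 0.040 = fully home, its end 10 mm deep in the keeper eye on the tray's right edge. Starts drawn, between 0 and 0.012; sliding friction about 1.5 N; it stays where it is left.
- bolt_knob (a point): Middle of the grip part of the bolt's upright knob: round, 12 mm thick, its top 13 mm above this point; 62 mm above the worktop; moves with the bolt. Along the station's x at least 45 mm are free on both sides of the knob down to 37 mm below this point; along y the bolt's two straps, 43 mm high, stand before and behind the knob's travel.
- lap_edge (a point): On the flat deck of the tray (22 mm above the worktop), straight below the middle of the drain plate's lower front edge. Axes as the station's. The plate's underside is 7 mm above the deck here. The deck reaches 100 mm in front (-x) and 98 mm to each side. A 7 mm high black block under each end of the edge, from 4 mm in front of it back: 160 mm are free between them for the 150 mm strip.
- strip_stop (a point): Middle of the foot of the step under the drain plate that stops the strip: its face looks to -x, 24 mm behind the plate's edge, at the height of the deck. Axes as the station's.
- drain_plate (a joint): Angle in rad of the hinged steel drain plate, 105 mm deep, 167 mm wide, 0.22 kg, falling 20 mm from its hinge at the back to its front edge, with low ribs on top (under 50 mm above the deck everywhere). 0 = lying on its corner blocks (start); grows as its front edge is lifted, 0.01 rad being about 1 mm; it swings up freely and falls back.
- strip_grip (a point): Middle of the rail on the upstand of the loose drip strip (aluminium, 0.13 kg): rail 150 mm long (the strip's y), 9 mm thick (x), 16 mm high, 29 mm above the strip's underside at this point. The flat foot, 3 mm thick, reaches 16 mm in front of it (-x) and 66 mm behind it (+x): the +x edge is to be tucked in. Starts on its foot left of the station, turned up to 0.5 rad.
- strip_back_left (a point): Left (+y) end of the strip's back edge, on its underside. Axes as the strip's.
- strip_back_right (a point): Right (-y) end of the strip's back edge, on its underside.
- stain_violet_mid (a point): Middle (half-way up) of a brown dropper bottle with a black dropper, 44 mm round, 108 mm high, behind and left of the station. Leave it standing.
- stain_iodine_mid (a point): Middle of a brown dropper bottle with a white dropper, 44 mm round, 108 mm high, behind and left of the station. Leave it standing.
- stain_red_mid (a point): Middle of a brown dropper bottle with a black dropper, 44 mm round, 108 mm high, behind and right of the station. Leave it standing.

How it is judged:
By the outcome, as a careful person would: the job done as asked, in the order asked, and still so for the second after the job is handed in, while the arm keeps its last pose, push and grip.
It also fails if it takes over 58 s, if anything falls off the work surface, if the arm or the gripper's body presses on something with over 40 N, if the wrist force passes 120 N, or if a joint passes its speed limit or range.

## Robot

A 6-joint arm with a two-finger parallel gripper is mounted at the origin on a cart in front of the work surface, level with it; the furniture and walls round the work are solid. World frame = base frame: x ahead of the robot, y to its left, z up, the work surface at z = 0. Lengths are in m, angles in rad, forces in N, time in s.
With the tool pointing down it reaches from about 0.4 to 0.825 m from the base axis. Payload 7 kg.
Tool frame: the origin (TCP) lies midway between the tips of the shut fingers; the grasp point (between the pads) lies 19 mm behind it; z points along the fingers, y is the line along which they close (so a half turn about z gives the same grasp; the last joint's range is limited). The gripper opens to 88 mm and grips with 3 to 60 N. Pads are 19 mm wide; open, the fingers measure 130 mm over their backs; the gripper's body (78 mm by 193 mm) begins 47 mm behind the grasp point.
Start: joints at [1.483, 0.359, 0.012, 0, -1.224, -0.288], TCP at [0.248, 0.628, 0.227] pointing down, gripper open.
Joint ranges: [-3.07, 3.07], [-1.43, 2.12], [-1.02, 1.25], [-3.03, 1.67], [-3.05, -0], [-3.03, 3.03]. Speed limits (rad/s): [2.39, 2.39, 3.01, 3.14, 3.14, 3.14].

## Interface

Orientations are given as [roll, pitch, yaw] about the fixed x, y, z axes, in that order (R = Rz(yaw) Ry(pitch) Rx(roll)).
In Python, from station import arm, grab_frame, camera_params, spot_in gives the robot as it stands.
- The arm moves only by the shell command python3 -m jog 'ROWS' [FORCE]. ROWS is JSON, a list that holds one entry, the list of rows, each a list of 7 numbers: the shift along the tool's x, y, z in mm, then the turn, a rotation vector about the tool's x, y, z in rad, then the finger opening in mm, from 0 to 87.6. In form: [[[x, y, z, wx, wy, wz, fingers], ...]]. A call has 1 to 20 rows; each row is the pose to reach, as a shift and turn from the pose commanded when the call began, along the tool's axes at that moment; what a row does not reach only later rows make up. A row lasts 1/8 s, in which the tool goes at most 62.5 mm and 10.7 degrees, less where a joint would pass 70% of its speed; a pose out of reach is approached as far as the arm can. A call with a gripper value outside its range is refused whole. The fingers move at their own pace and stop on an object; FORCE is the grip in N (left out, the last holds). Time passes only in rows, so rows that repeat a pose let the fingers close. It gives the time, the measured TCP pose, the force, the opening and the grip force at its end, in the units of the state.
- arm.get_state(): the state, without advancing time (a new reading comes with each control period).
- grab_frame(name): name is "side" or "top"; returns (picture, depth): 420x560x3 uint8, blue, green, red; 420x560 float32, m along the optical axis (not along the pixel's ray), 0 where there is no reading.
- camera_params(name): a dict with "mtx" (3x3 intrinsics, pixels), "k1" (the pictures are not rectified: a ray, as slopes to the right and down, at radius r is drawn at 1 + k1 r^2 times it, then the intrinsics apply), "R" (3x3) and "t" (3): a world point X has camera coordinates R X + t. Camera axes: x right, y down, z forward; pixel columns grow to the right and rows downward; lengths in m; the calibration is good to about 2 mm. A picture is of the moment at which its call begins. camera_params takes no time and is no camera call.
- arm.job_done(): hands the job in; it is judged then, once.
Trained networks look in the newest picture that a camera, given by its name, has taken for a name from the list of things; names that differ only in an ending like _2 or _b are one class to them, and where a whole thing is asked for, a point or a joint stands for the part that bears it (a point fixed in the world has none). Each returns a list of dicts, best first, with "confidence" (0 to 1); they miss things now and then, are a little off and sometimes report something else, mostly with a low value. They report only what shows in the picture. A call takes as long as a camera call.
- spot_in(query, camera): "uv" ([column, row] in pixels, amid what is visible of it).
The state is a dict: "t": time; "q": joint angles; "qd": joint speeds; "joint_efforts": joint torques, N m; "eef_pos": TCP position; "ee_rot": TCP orientation; "force": force on the tool from outside, world axes, zero at the start; "moment": the same for the moment, N m; "width": finger opening in m; "gripper_force": force on a finger pad.
Only numpy, scipy, OpenCV 4.12 (cv2) and the standard library are available. Lean on these libraries where they do the work, as an engineer would, in place of code of your own. Each camera call takes 0.05 s, during which the arm holds its last target. There are 200 camera calls.

## Working session

There is one attempt and no reset: what is moved stays moved. The work goes in short steps, Python scripts to look and compute and a shell command to move; the robot and the scene stay as the last step left them, time stands still between calls to the robot, and variables do not carry over. Pictures are saved under pics/ and viewed, at most 10 in all, crops included, and the job is handed in when it is done.

```bash
ls; mkdir -p pics
cat > h.py <<'E'
import numpy as np, cv2, json
from scipy.spatial.transform import Rotation as Ro
from station import arm, grab_frame, camera_params, spot_in
def ray(cam,uv):
    p=camera_params(cam);K=np.array(p["mtx"]);k=p["k1"]
    d=cv2.undistortPoints(np.array([[uv]],float),K,np.array([k,0,0,0.]))[0,0]
    R=np.array(p["R"]);t=np.array(p["t"])
    return -R.T@t, R.T@np.array([d[0],d[1],1.])
def at_z(cam,uv,z):
    c,d=ray(cam,uv); return c+d*(z-c[2])/d[2]
def at_depth(cam,uv,D):
    u,v=int(round(uv[0])),int(round(uv[1])); w=D[max(v-1,0):v+2,max(u-1,0):u+2]; w=w[w>0]
    if not len(w): return None
    c,d=ray(cam,uv); return c+d*np.median(w)
def proj(cam,X):
    p=camera_params(cam);x=np.array(p["R"])@np.array(X)+np.array(p["t"])
    a=x[:2]/x[2];a=a*(1+p["k1"]*(a@a));K=np.array(p["mtx"]);return K[:2,:2]@a+K[:2,2]
def cloud(cam,D):
    p=camera_params(cam);v,u=np.mgrid[:420,:560]
    n=cv2.undistortPoints(np.stack([u,v],-1).reshape(-1,1,2).astype(float),np.array(p["mtx"]),np.array([p["k1"],0,0,0.])).reshape(420,560,2)
    P=np.dstack([n,np.ones((420,560))])*D[...,None]
    W=(P-np.array(p["t"]))@np.array(p["R"]); W[D<=0]=np.nan; return W
def togo(target,yaw=None):
    s=arm.get_state();R=Ro.from_euler('xyz',s["ee_rot"]).as_matrix()
    return 1000*R.T@(np.array(target)-s["eef_pos"])
E
python3 - <<'E'
from h import *
np.set_printoptions(precision=4,suppress=True)
s=arm.get_state();print(s)
for c in("side","top"):
    I,D=grab_frame(c);cv2.imwrite(f"pics/{c}0.png",I);np.save(f"{c}0.npy",D)
    p=camera_params(c);print(c,-np.array(p["R"]).T@np.array(p["t"]),np.array(p["mtx"])[0,0],p["k1"])
    for n in["station","bolt_knob","lap_edge","strip_stop","strip_grip","strip_back_left","strip_back_right","stain_violet_mid","stain_iodine_mid","stain_red_mid","drain_plate","tray"]:
        r=spot_in(n,c)
        for x in r[:2]: print(n,np.round(x["uv"],1),round(x["confidence"],2),at_depth(c,x["uv"],D))
E
```

```text
pics
{'t': 0.0, 'q': array([ 1.4831,  0.3594,  0.0111, -0.0003, -1.2241, -0.2881]), 'qd': array([ 0.0001,  0.0006,  0.001 ,  0.0003,  0.0006, -0.0014]), 'joint_efforts': array([  0.0017, -58.2714,  29.3039,   6.9971,   0.0069,  -0.0002]), 'eef_pos': array([0.2476, 0.6274, 0.2256]), 'ee_rot': array([ 3.1399, -0.0002, -0.3759]), 'force': array([ 0.9207, -1.0329, -0.2218]), 'moment': array([-0.0013,  0.0174, -0.0114]), 'gripper_force': 0.0, 'width': 0.08761393612795418}
side [ 0.1472 -1.2769  1.1096] 514.4633284448806 -0.02232991891709646
station [282.3 240.5] 0.59 [ 0.5815 -0.0721  0.0392]
lap_edge [277.3 237.6] 0.7 [ 0.5698 -0.0562  0.0419]
strip_stop [234.2 185.5] 0.69 [0.5159 0.2871 0.0381]
strip_stop [276.2 239. ] 0.67 [ 0.5656 -0.0576  0.0382]
strip_grip [237.2 183.6] 0.72 [0.5414 0.3431 0.0061]
strip_back_left [233.7 185.7] 0.76 [0.514  0.2873 0.0375]
strip_back_right [238.5 188. ] 0.76 [0.5391 0.3158 0.0036]
stain_violet_mid [298.5 184.2] 0.48 [0.7359 0.1914 0.0595]
stain_iodine_mid [289.9 170. ] 0.76 [0.7437 0.3059 0.0513]
stain_red_mid [274.7 239.5] 0.7 [ 0.5595 -0.0603  0.039
[... 257 characters left out ...]
.95 [ 0.5388 -0.0727  0.0314]
bolt_knob [369.7 209.2] 0.43 [ 0.5764 -0.2446  0.0389]
bolt_knob [179.8 199.6] 0.4 [0.724  0.3211 0.0616]
lap_edge [313.6 232.4] 0.82 [ 0.5396 -0.0576  0.0315]
strip_stop [311.3 234.1] 0.96 [ 0.5349 -0.0492  0.0328]
strip_grip [185.8 261.4] 0.82 [ 0.544   0.335  -0.0018]
strip_back_left [186.3 264.8] 0.67 [0.5158 0.3304 0.0336]
strip_back_right [190.6 263. ] 0.9 [0.5347 0.3212 0.0003]
stain_violet_mid [219.1 194.9] 0.73 [0.722  0.2005 0.0497]
stain_iodine_mid [180.5 199.7] 0.73 [0.7232 0.3191 0.0615]
stain_red_mid [399.  182.9] 0.5 [ 0.6383 -0.3574  0.0568]
drain_plate [311.4 217.2] 0.79 [ 0.5869 -0.0622  0.0411]
tray [314.  236.5] 0.77 [ 0.531  -0.0572  0.021 ]
```

Run:
```python
import cv2
a=cv2.imread("pics/top0.png")[150:320,140:440];cv2.imwrite("pics/top0c.png",cv2.resize(a,None,fx=2.66,fy=2.66,interpolation=cv2.INTER_CUBIC))
a=cv2.imread("pics/side0.png")[130:330,170:390];cv2.imwrite("pics/side0c.png",cv2.resize(a,None,fx=3,fy=3,interpolation=cv2.INTER_CUBIC))
```

```text
(no output)
```

View pics/top0c.png

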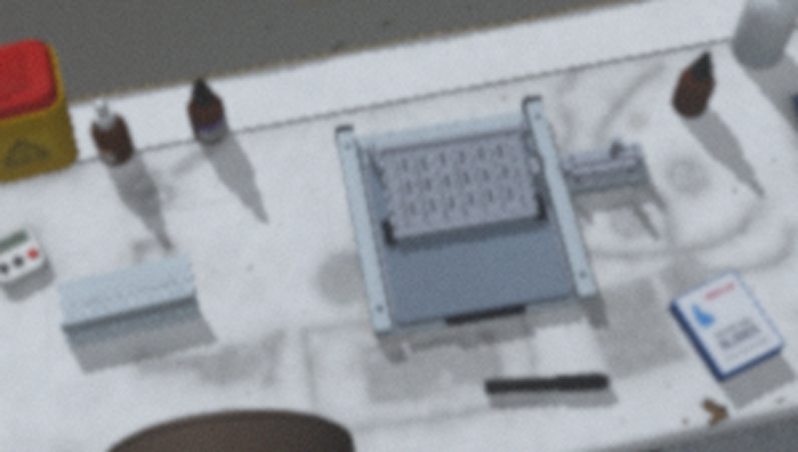

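View pics/side0c.png

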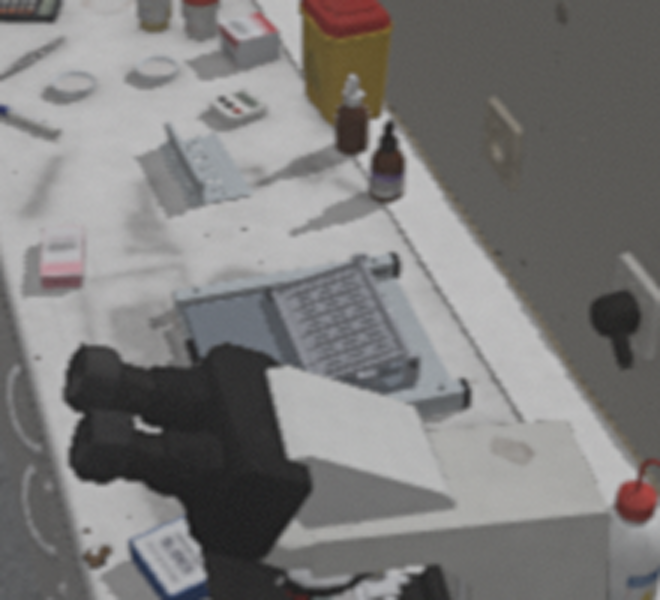

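The top crop shows the tray with its plate (front edge from about crop (390,240) to (545,218)), the knob at about (617,148) and the strip left of the station at about (60–195, 255–340). The side view has a microscope in front of the bolt. Next I'll turn the hand-picked corners into positions and check them against the given sizes.

Run:
```python
from h import *
np.set_printoptions(precision=4,suppress=True)
T=lambda c:(140+c[0]/2.66,150+c[1]/2.66); S=lambda c:(170+c[0]/3,130+c[1]/3)
for n,c,z in[("runFR",(597,292),.026),("runFL",(373,330),.026),("runBL",(337,130),.026),("runBR",(541,98),.026),("plateFL",(391,240),.029),("plateFR",(546,219),.029),("deckFL",(392,324),.022),("deckFR",(575,298),.022),("knobtop",(617,143),.075),("stripgripL",(62,328),.037),("stripgripR",(196,294),.037),("stBackL",(60,283),.003),("stBackR",(188,255),.003)]:
    print("top",n,at_z("top",T(c),z))
for n,c,z in[("runFL",(176,292),.026),("runBL",(398,256),.026),("runBR",(470,385),.026),("plateFL",(270,293),.03),("stripRailL",(168,125),.037),("stripRailR",(203,200),.037),("stBackL",(212,135),.003),("stBackR",(252,195),.003)]:
    print("side",n,at_z("side",S(c),z))
D=np.load("top0.npy");W=cloud("top",D)
# heightmap of scene
m=np.isfinite(W[...,0])&(W[...,2]>.1)&(W[...,0]<.95)&(W[...,0]>.2)
print("tall", [ (W[m][(W[m][:,1]>a)&(W[m][:,1]<=a+.1)].min(0),W[m][(W[m][:,1]>a)&(W[m][:,1]<=a+.1)].max(0),((W[m][:,1]>a)&(W[m][:,1]<=a+.1)).sum()) for a in np.arange(-.8,.8,.1) if ((W[m][:,1]>a)&(W[m][:,1]<=a+.1)).sum()>5])
k=(np.abs(W[...,0]-.57)<.05)&(np.abs(W[...,1]+.25)<.06)&(W[...,2]>.03)
for p in W[k]: print(p)
```

```text
top runFR [ 0.4223 -0.1819  0.026 ]
top runFL [0.4318 0.0687 0.026 ]
top runBL [0.6898 0.0565 0.026 ]
top runBR [ 0.6805 -0.1917  0.026 ]
top plateFL [0.5326 0.0261 0.029 ]
top plateFR [ 0.5203 -0.1514  0.029 ]
top deckFL [0.4358 0.0467 0.022 ]
top deckFR [ 0.4222 -0.1572  0.022 ]
top knobtop [ 0.5741 -0.2454  0.075 ]
top stripgripL [0.5019 0.3982 0.037 ]
top stripgripR [0.5105 0.2501 0.037 ]
top stBackL [0.5732 0.4012 0.003 ]
top stBackR [0.5767 0.2541 0.003 ]
side runFL [0.4373 0.0646 0.026 ]
side runBL [0.6994 0.0499 0.026 ]
side runBR [ 0.6909 -0.1832  0.026 ]
side plateFL [0.5359 0.0252 0.03  ]
side stripRailL [0.5108 0.3923 0.037 ]
side stripRailR [0.5096 0.2145 0.037 ]
side stBackL [0.5717 0.4032 0.003 ]
side stBackR [0.5823 0.2533 0.003 ]
tall [(array([ 0.8127, -0.8   ,  0.1001]), array([ 0.8274, -0.7   ,  0.5324]), np.int64(3044)), (array([ 0.3038, -0.6999,  0.1   ]), array([ 0.8268, -0.6001,  0.5479]), np.int64(4040)), (array([ 0.2382, -0.6   ,  0.1   ]), array([ 0.8266, -0.5   ,  0.5634]), np.int64(10480)), (array([ 0.2356, -0.5   ,  0.1   ]), array([ 0.8272, -0.4   ,  0.5
[... 3489 characters left out ...]
]
[ 0.5762 -0.2498  0.0323]
[ 0.5742 -0.252   0.0349]
[ 0.5748 -0.2558  0.0324]
[ 0.5718 -0.2746  0.0304]
[ 0.5678 -0.2754  0.0369]
[ 0.5812 -0.1925  0.0393]
[ 0.5829 -0.1967  0.0349]
[ 0.5815 -0.1994  0.0362]
[ 0.5798 -0.2018  0.0381]
[ 0.5804 -0.2055  0.0357]
[ 0.5784 -0.2078  0.0383]
[ 0.58  -0.212  0.034]
[ 0.5781 -0.2144  0.0363]
[ 0.5789 -0.2182  0.0336]
[ 0.5769 -0.2205  0.036 ]
[ 0.5755 -0.223   0.0375]
[ 0.5773 -0.2275  0.0327]
[ 0.5763 -0.2303  0.0334]
[ 0.5766 -0.2339  0.0314]
[ 0.5773 -0.1912  0.0403]
[ 0.5753 -0.1935  0.0429]
[ 0.5778 -0.1982  0.0367]
[ 0.5776 -0.2116  0.032 ]
[ 0.5644 -0.272   0.0315]
[ 0.5738 -0.1935  0.0391]
[ 0.5735 -0.1908  0.0345]
[ 0.5712 -0.1929  0.0376]
```

View pics/top0.png

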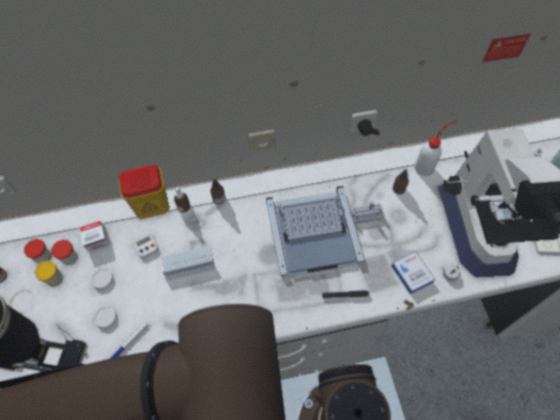

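Station: the corners fit 250 × 260 mm, with its centre at about (0.556, -0.062) and yaw about -0.045. The knob is at about (0.577, -0.247), and the strip's grip at about (0.508, 0.325) with yaw about 0.05. Next I work out the first move, to above the knob.

```bash
cat >> h.py <<'E'
def shift(pos,yaw):
    s=arm.get_state();R=Ro.from_euler('xyz',s["ee_rot"]);T=Ro.from_euler('xyz',[np.pi,0,yaw])
    print(np.round(1000*R.inv().apply(np.array(pos)-s["eef_pos"]),1),np.round((R.inv()*T).as_rotvec(),4))
E
python3 - <<'E'
from h import *
shift([.577,-.247,.17],-np.pi/2-.045)
E
```

```text
[627.4 693.   56.6] [ 0.   -0.    1.24]
```

```bash
python3 -m jog '[[[627,693,57,0,0,1.24,44],[627,693,57,0,0,1.24,44],[627,693,57,0,0,1.24,44],[627,693,57,0,0,1.24,44],[627,693,57,0,0,1.24,44],[627,693,57,0,0,1.24,44],[627,693,57,0,0,1.24,44],[627,693,57,0,0,1.24,44],[627,693,57,0,0,1.24,44],[627,693,57,0,0,1.24,44],[627,693,57,0,0,1.24,44],[627,693,57,0,0,1.24,44],[627,693,57,0,0,1.24,44],[627,693,57,0,0,1.24,44],[627,693,57,0,0,1.24,44],[627,693,57,0,0,1.24,44],[627,693,57,0,0,1.24,44],[627,693,57,0,0,1.24,44],[627,693,57,0,0,1.24,44]]]' 40
python3 - <<'E'
from h import *
I,D=grab_frame("top");a=I[150:330,150:420];cv2.imwrite("pics/top1.png",cv2.resize(a,None,fx=2.9,fy=2.9,interpolation=cv2.INTER_CUBIC))
shift([.577,-.247,.046],-np.pi/2-.045)
c=Ro
s=arm.get_state();print(s["eef_pos"],s["ee_rot"],s["force"])
for n in ["strip_grip","bolt_knob"]:print(n,spot_in(n,"top")[:2])
E
```

```text
t: 3.68
eef_pos: [0.5768, -0.2458, 0.1702]
ee_rot: [-3.141, -0.0, -1.614]
force: [-0.2, 0.0, -0.8]
width: 0.044
gripper_force: 0.0
[ 1.100e+00 -1.000e-01  1.242e+02] [-0.001  -0.0001  0.0016]
[ 0.57684298 -0.24590532  0.17021785] [-3.14061843e+00 -7.86842947e-05 -1.61418983e+00] [0.37767645 0.10068174 0.53606625]
strip_grip [{'uv': [189.1, 262.8], 'confidence': 0.96}]
bolt_knob []
```

View pics/top1.png

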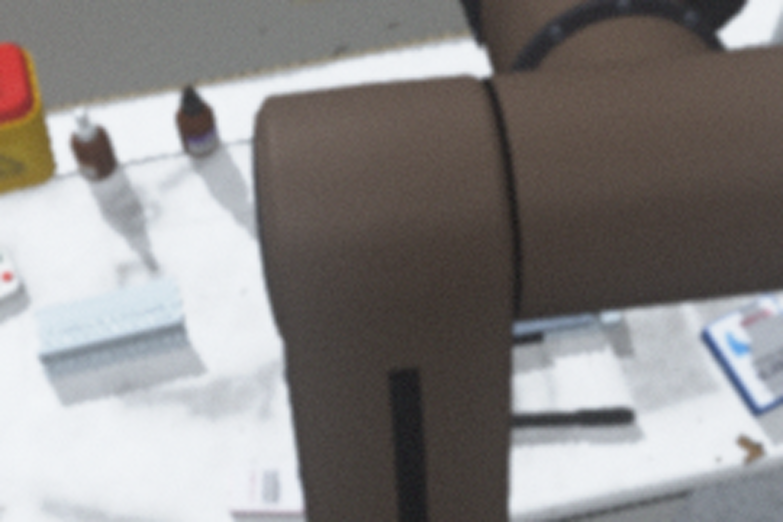

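The arm hides the station from above. The strip is unchanged, with its rail from about crop (40,355) to (188,325). Now down over the knob.

```bash
python3 -m jog '[[[1,0,60,0,0,0,44],[1,0,95,0,0,0,44],[1,0,115,0,0,0,44],[1,0,124,0,0,0,44],[1,0,124,0,0,0,44]]]'; python3 -m jog '[[[0,0,0,0,0,0,8],[0,0,0,0,0,0,8],[0,0,0,0,0,0,8],[0,0,0,0,0,0,8],[0,0,0,0,0,0,8],[0,0,0,0,0,0,8]]]' 20
```

```text
t: 4.45
eef_pos: [0.5766, -0.2478, 0.0455]
ee_rot: [3.141, -0.0, -1.615]
force: [0.5, 0.8, 0.2]
width: 0.0443
gripper_force: 0.0
t: 5.2
eef_pos: [0.5812, -0.2481, 0.0466]
ee_rot: [-3.133, -0.001, -1.615]
force: [12.1, -0.7, -6.3]
width: 0.0117
gripper_force: 20.0
```

```bash
python3 -m jog '[[[0,-5,0,0,0,0,8],[-6,-5,0,0,0,0,8],[-12,-5,0,0,0,0,8],[-18,-5,0,0,0,0,8],[-24,-5,0,0,0,0,8],[-24,-5,0,0,0,0,8]]]'
```

```text
t: 5.95
eef_pos: [0.5824, -0.2237, 0.0462]
ee_rot: [3.141, 0.0, -1.615]
force: [-2.6, 1.4, 5.8]
width: 0.0115
gripper_force: 20.0
```

```bash
python3 -m jog '[[[-4,0,0,0,0,0,8],[-7,0,0,0,0,0,8],[-7,0,0,0,0,0,8]]]';python3 -m jog '[[[-4,0,0,0,0,0,8],[-7,0,0,0,0,0,8],[-7,0,0,0,0,0,8]]]'
```

```text
t: 6.32
eef_pos: [0.5827, -0.217, 0.0462]
ee_rot: [3.141, -0.0, -1.616]
force: [-2.5, 0.8, 6.5]
width: 0.0115
gripper_force: 20.0
t: 6.7
eef_pos: [0.5828, -0.2118, 0.0463]
ee_rot: [3.141, -0.002, -1.615]
force: [-2.8, -10.4, 4.7]
width: 0.0115
gripper_force: 20.0
```

```bash
python3 -m jog '[[[-3,0,0,0,0,0,8],[-5,0,0,0,0,0,8],[-5,0,0,0,0,0,8]]]';python3 -m jog '[[[5,0,0,0,0,0,8],[5,0,0,0,0,0,8]]]'
```

```text
t: 7.08
eef_pos: [0.5829, -0.2096, 0.0466]
ee_rot: [3.141, -0.005, -1.616]
force: [-1.8, -24.7, 2.4]
width: 0.0117
gripper_force: 20.0
t: 7.32
eef_pos: [0.5829, -0.2109, 0.0463]
ee_rot: [3.141, -0.0, -1.616]
force: [-3.3, -0.9, 6.9]
width: 0.0117
gripper_force: 20.0
```

The bolt is home: 37 mm of travel ended on a hard stop at 25 N. Now release, rise and go above the strip.

```bash
python3 -m jog '[[[0,0,0,0,0,0,44],[0,0,0,0,0,0,44],[0,0,0,0,0,0,44],[0,0,0,0,0,0,44],[0,0,-60,0,0,0,44],[0,0,-120,0,0,0,44],[0,0,-120,0,0,0,44]]]'
python3 - <<'E'
from h import *
s=arm.get_state();print(s["eef_pos"],s["width"],s["force"])
shift([.511,.325,.17],-np.pi/2+.05)
E
```

```text
t: 8.2
eef_pos: [0.5865, -0.2107, 0.1715]
ee_rot: [-3.132, -0.001, -1.615]
force: [-0.3, 0.2, -1.0]
width: 0.0439
gripper_force: 0.0
[ 0.58650291 -0.21066356  0.17145591] 0.04385732633408768 [-0.25182054  0.17717284 -0.98267995]
[-5.318e+02  9.910e+01 -1.000e-01] [-0.0097 -0.0016 -0.0941]
```

```bash
python3 -m jog '[[[-532,97,0,0,0,-0.094,60],[-532,97,0,0,0,-0.094,60],[-532,97,0,0,0,-0.094,60],[-532,97,0,0,0,-0.094,60],[-532,97,0,0,0,-0.094,60],[-532,97,0,0,0,-0.094,60],[-532,97,0,0,0,-0.094,60],[-532,97,0,0,0,-0.094,60],[-532,97,0,0,0,-0.094,60],[-532,97,0,0,0,-0.094,60],[-532,97,0,0,0,-0.094,60],[-532,97,0,0,0,-0.094,60]]]'
python3 - <<'E'
from h import *
shift([.511,.325,.0115],-np.pi/2+.05)
for c in("top","side"):
    I,D=grab_frame(c);cv2.imwrite(f"pics/{c}2.png",I);np.save(f"{c}2.npy",D)
    for n in ["bolt_knob","strip_grip","strip_back_left","strip_back_right"]:print(c,n,[(x["uv"],round(x["confidence"],2)) for x in spot_in(n,c)[:2]])
a=cv2.imread("pics/top2.png")[150:310,140:440];a=cv2.resize(a,None,fx=2.66,fy=2.66,interpolation=cv2.INTER_CUBIC)
cv2.imwrite("pics/top2c.png",a)
a=cv2.imread("pics/side2.png")[130:280,170:390];cv2.imwrite("pics/side2c.png",cv2.resize(a,None,fx=3.6,fy=3.6,interpolation=cv2.INTER_CUBIC))
E
```

```text
t: 9.7
eef_pos: [0.5104, 0.3246, 0.1655]
ee_rot: [3.141, -0.0, -1.523]
force: [0.2, -1.4, -0.5]
width: 0.0601
gripper_force: 0.0
[ -0.4  -0.7 154. ] [ 0.0003 -0.0003 -0.002 ]
top bolt_knob [([362.0, 208.1], 0.53), ([337.0, 212.6], 0.31)]
top strip_grip []
top strip_back_left []
top strip_back_right []
side bolt_knob [([232.9, 187.8], 0.7)]
side strip_grip [([237.0, 183.0], 0.65), ([295.3, 183.6], 0.45)]
side strip_back_left [([278.8, 238.2], 0.7)]
side strip_back_right [([287.3, 238.0], 0.66), ([237.3, 187.2], 0.58)]
```

View pics/top2c.png

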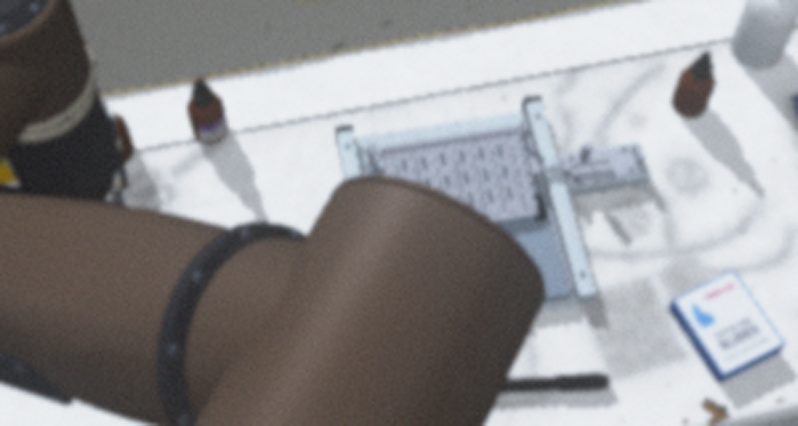

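View pics/side2c.png

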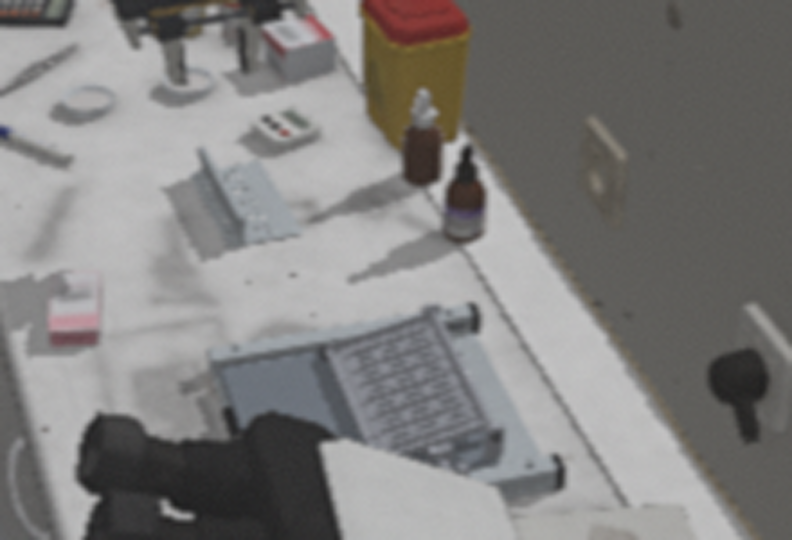

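The knob now stands next to the runner (crop (587,150)), so the bolt is home, and the bottles are untouched. The strip is still at side crop (200–300, 150–240). I'll use the known knob and TCP to check camera bias and then fix the strip position.

Run:
```python
from h import *
np.set_printoptions(precision=4,suppress=True)
print("knob top crop",(proj("top",[.583,-.211,.075])-[140,150])*2.66)
s=arm.get_state();R=Ro.from_euler('xyz',s["ee_rot"]).as_matrix()
for y in(-.03,.03): print("tip side crop",(proj("side",s["eef_pos"]+R[:,1]*y)-[170,130])*3.6)
S=lambda c:(170+c[0]/3.6,130+c[1]/3.6)
for n,c,z in[("railL",(203,149),.037),("railR",(240,245),.037),("footBackL",(252,160),.003),("footBackR",(300,235),.003),("runFL",(208,352),.026),("runBL",(474,308),.026),("runBR",(561,462),.026),("plateFL",(325,347),.031)]:print(n,at_z("side",S(c),z))
# strip cloud from both
for c in("side0","top0"):
    W=cloud(c[:-1],np.load(c+".npy"));P=W.reshape(-1,3)
    P=P[(np.abs(P[:,0]-.53)<.08)&(np.abs(P[:,1]-.325)<.11)]
    r=P[(P[:,2]>.022)&(P[:,2]<.045)]
    print(c,"rail",len(r),r.mean(0),np.percentile(r,[3,97],axis=0),"slope dx/dy",np.polyfit(r[:,1],r[:,0],1))
```

```text
knob top crop [585.5977 142.119 ]
tip side crop [239.2433  70.7828]
tip side crop [182.4259  81.2691]
railL [0.5127 0.3938 0.037 ]
railR [0.5039 0.2071 0.037 ]
footBackL [0.5703 0.408  0.003 ]
footBackR [0.5794 0.2524 0.003 ]
runFL [0.4338 0.0632 0.026 ]
runBL [0.6956 0.0498 0.026 ]
runBR [ 0.6884 -0.1824  0.026 ]
plateFL [0.5385 0.0303 0.031 ]
side0 rail 81 [0.5149 0.3236 0.0343] [[0.5063 0.2559 0.0235]
 [0.569  0.412  0.0419]] slope dx/dy [0.1064 0.4805]
top0 rail 209 [0.511  0.3291 0.032 ] [[0.5054 0.2584 0.023 ]
 [0.5181 0.399  0.0387]] slope dx/dy [-0.0414  0.5246]
```

```bash
python3 -m jog '[[[-2,-1,60,0,0,0,60],[-2,-1,110,0,0,0,60],[-2,-1,140,0,0,0,60],[-2,-1,149,0,0,0,60],[-2,-1,154,0,0,0,60],[-2,-1,154,0,0,0,60]]]' 15
```

```text
t: 10.95
eef_pos: [0.5118, 0.3283, 0.0125]
ee_rot: [-3.14, 0.001, -1.522]
force: [0.3, -0.0, -0.8]
width: 0.06
gripper_force: 0.0
```

```bash
python3 -m jog '[[[0,0,0,0,0,0,5],[0,0,0,0,0,0,5],[0,0,0,0,0,0,5],[0,0,0,0,0,0,5],[0,0,0,0,0,0,5],[0,0,0,0,0,0,5],[0,0,0,0,0,0,5],[0,0,0,0,0,0,5]]]' 15
```

```text
t: 11.95
eef_pos: [0.5113, 0.3278, 0.0116]
ee_rot: [-3.141, 0.0, -1.522]
force: [0.8, 0.8, 0.4]
width: 0.0087
gripper_force: 15.0
```

```bash
python3 -m jog '[[[0,0,0,0,0,0,5],[0,0,-30,0,0,0,5],[0,0,-80,0,0,0,5],[0,0,-100,0,0,0,5],[0,0,-100,0,0,0,5]]]' 55
python3 - <<'E'
from h import *
np.set_printoptions(precision=1,suppress=True,linewidth=160)
I=cv2.cvtColor(cv2.imread("pics/top0.png"),cv2.COLOR_BGR2GRAY).astype(np.float32)
def warp(c,yaw,z,xs,ys):
    X,Y=np.meshgrid(xs,ys,indexing='ij');cs,sn=np.cos(yaw),np.sin(yaw)
    w=np.stack([c[0]+cs*X-sn*Y,c[1]+sn*X+cs*Y,np.full_like(X,z)],-1).reshape(-1,3)
    uv=np.array([proj("top",p) for p in w]).astype(np.float32).reshape(*X.shape,2)
    return cv2.remap(I,uv[...,0],uv[...,1],cv2.INTER_CUBIC)
c=(.557,-.064)
xs=np.arange(-.115,-.05,.004);ys=np.arange(-.15,.15,.001)
best=[]
for yaw in np.arange(-.08,-.01,.005):
    p=warp(c,yaw,.024,xs,ys).mean(0);best.append((np.sum(np.gradient(p)**2),yaw))
    if abs(yaw+.045)<.001: P=p
print([f"{b[1]:.3f}:{b[0]:.0f}" for b in best])
yaw=max(best)[1];p=warp(c,yaw,.024,xs,ys).mean(0);g=np.gradient(p)
for i in range(2,len(g)-2):
    if abs(g[i])==max(abs(g[i-2:i+3])) and abs(g[i])>3: print("y",round(ys[i]*1000),"grad",g[i])
# plate edge profile along x and blocks
xs=np.arange(-.14,.14,.002);ys=np.arange(-.07,.071,.01)
for yw in(yaw-.01,yaw,yaw+.01):
    p=warp(c,yw,.026,xs,ys).mean(1);g=np.gradient(p)
    print("x prof",yw,[(round(xs[i]*1000),round(float(g[i]),1)) for i in range(2,len(g)-2) if abs(g[i])==max(abs(g[i-2:i+3])) and abs(g[i])>4])
ys=np.arange(-.11,.11,.002)
for x in(-.04,-.036,-.032,-.028,-.024): 
    p=warp(c,yaw,.027,np.array([x]),ys)[0]; print(x,"dark",[(round(ys[i]*1000),round(float(p[i]))) for i in range(2,len(p)-2) if p[i]==min(p[i-2:i+3]) and p[i]<90])
E
```

```text
t: 12.58
eef_pos: [0.5117, 0.3284, 0.1132]
ee_rot: [-3.14, 0.002, -1.522]
force: [0.2, -0.1, -0.7]
width: 0.0085
gripper_force: 55.0Traceback (most recent call last):
  File "<stdin>", line 13, in <module>
  File "<stdin>", line 7, in warp
  File "h.py", line 16, in proj
    p=camera_params(cam);x=np.array(p["R"])@np.array(X)+np.array(p["t"])
ValueError: time passes only in moves, steps and waits
```

```bash
cat >> h.py <<'E'
_c={}
_cp=camera_params
def camera_params(n):
    if n not in _c:_c[n]=_cp(n)
    return _c[n]
E
python3 - <<'E'
from h import *
I=cv2.cvtColor(cv2.imread("pics/top0.png"),cv2.COLOR_BGR2GRAY).astype(np.float32)
def warp(c,yaw,z,xs,ys):
    X,Y=np.meshgrid(xs,ys,indexing='ij');cs,sn=np.cos(yaw),np.sin(yaw)
    w=np.stack([c[0]+cs*X-sn*Y,c[1]+sn*X+cs*Y,np.full_like(X,z)],-1).reshape(-1,3)
    uv=np.array([proj("top",p) for p in w]).astype(np.float32).reshape(*X.shape,2)
    return cv2.remap(I,uv[...,0],uv[...,1],cv2.INTER_CUBIC)
c=(.557,-.064)
pk=lambda a,g,t:[(round(a[i]*1000),round(float(g[i]),1)) for i in range(3,len(g)-3) if abs(g[i])==max(abs(g[i-3:i+4])) and abs(g[i])>t]
xs=np.arange(-.115,-.05,.004);ys=np.arange(-.15,.15,.001)
best=[]
for yaw in np.arange(-.08,-.01,.005):
    p=warp(c,yaw,.024,xs,ys).mean(0);best.append((np.sum(np.gradient(p)**2),yaw))
print([f"{b[1]:.3f}:{b[0]:.0f}" for b in best])
yaw=max(best)[1];print("y edges",pk(ys,np.gradient(warp(c,yaw,.024,xs,ys).mean(0)),2))
xs=np.arange(-.14,.14,.002);ys=np.arange(-.07,.071,.01)
for yw in np.arange(-.08,-.01,.01):
    g=np.gradient(warp(c,yw,.026,xs,ys).mean(1)); print("x prof",round(yw,3),round(float((g**2).sum())),pk(xs,g,4))
ys=np.arange(-.11,.11,.002)
for x in(-.044,-.04,-.036,-.032,-.028,-.024): 
    p=warp(c,yaw,.027,np.array([x]),ys)[0]; print(x,"dark",[(round(ys[i]*1000),round(float(p[i]))) for i in range(2,len(p)-2) if p[i]==min(p[i-2:i+3]) and p[i]<95])
E
```

```text
['-0.080:814', '-0.075:828', '-0.070:842', '-0.065:852', '-0.060:860', '-0.055:865', '-0.050:869', '-0.045:872', '-0.040:873', '-0.035:871', '-0.030:866', '-0.025:857', '-0.020:848', '-0.015:840', '-0.010:831']
y edges [(-127, -5.5), (-121, 3.6), (-103, -8.9), (109, 8.3), (126, -4.2), (132, 2.0)]
x prof -0.08 1939 [(-126, 9.7), (-44, -6.4), (-22, 11.7), (84, -5.2), (96, 9.4), (116, 4.5)]
x prof -0.07 2046 [(-126, 10.5), (-44, -7.0), (-22, 12.2), (96, 9.6), (116, 4.8)]
x prof -0.06 2131 [(-126, 11.2), (-44, -7.5), (-22, 12.5), (96, 10.1), (118, 5.1)]
x prof -0.05 2200 [(-126, 11.5), (-44, -7.8), (-22, 12.7), (96, 10.6), (118, 5.4)]
x prof -0.04 2228 [(-126, 11.7), (-44, -7.7), (-22, 12.8), (96, 10.8), (116, 5.6)]
x prof -0.03 2227 [(-126, 11.7), (-44, -7.7), (-22, 12.8), (96, 10.6), (116, 5.6)]
x prof -0.02 2197 [(-126, 12.0), (-44, -7.4), (-22, 12.6), (84, -6.0), (96, 10.3), (116, 5.2)]
x prof -0.01 2136 [(-126, 11.4), (-44, -7.1), (-22, 12.1), (84, -5.8), (96, 9.9), (116, 4.8)]
-0.044 dark []
-0.04 dark [(-68, 92), (-62, 91), (-50, 90), (-40, 90), (-22, 92), (-14, 88), (0, 89), (10, 87), (26, 89), (38, 90), (50, 88), (64, 87), (76, 90)]
-0.036 dark [(-80, 83), (-70, 88), (-64, 89), (-56, 87), (-44, 87), (-38, 87), (-24, 86), (-16, 86), (-6, 86), (8, 87), (16, 85), (26, 86), (32, 86), (40, 84), (48, 84), (64, 83), (72, 85), (90, 86)]
-0.032 dark [(-80, 74), (-64, 86), (-40, 86), (-32, 85), (-24, 85), (-14, 84), (-4, 85), (4, 87), (14, 83), (22, 84), (32, 87), (48, 85), (68, 82), (90, 70)]
-0.028 dark [(-84, 54), (-62, 87), (-50, 91), (-42, 89), (-34, 90), (-18, 88), (-12, 91), (0, 87), (12, 88), (20, 92), (32, 87), (54, 86), (62, 88), (72, 86), (90, 56)]
-0.024 dark [(-86, 51), (92, 51)]
```

Run:
```python
from h import *
shift([.454,-.057,.113],-np.pi/2-.038)
```

```text
[382.1  76.5  -0.9] [-0.002   0.0025  0.087 ]
```

```bash
python3 -m jog '[[[50,10,0,0,0,0.02,5],[110,22,0,0,0,0.04,5],[170,34,0,0,0,0.087,5],[230,46,0,0,0,0.087,5],[290,58,0,0,0,0.087,5],[340,68,0,0,0,0.087,5],[370,74,0,0,0,0.087,5],[382,76,0,0,0,0.087,5],[382,76,0,0,0,0.087,5],[382,76,0,0,0,0.087,5]]]'
python3 - <<'E'
from h import *
for c in("top","side"):
    I,D=grab_frame(c);cv2.imwrite(f"pics/{c}3.png",I);np.save(f"{c}3.npy",D)
    for n in ["strip_grip","strip_back_left","strip_back_right","drain_plate"]:print(c,n,[(x["uv"],round(x["confidence"],2)) for x in spot_in(n,c)[:2]])
a=cv2.resize(cv2.imread("pics/side3.png")[150:280,190:370],None,fx=4,fy=4,interpolation=cv2.INTER_CUBIC)
b=cv2.resize(cv2.imread("pics/top3.png")[170:290,230:410],None,fx=4,fy=4,interpolation=cv2.INTER_CUBIC)
cv2.imwrite("pics/s3.png",cv2.resize(np.vstack([a,b]),None,fx=.6,fy=.6,interpolation=cv2.INTER_AREA))
E
```

```text
t: 13.82
eef_pos: [0.4541, -0.0569, 0.1112]
ee_rot: [3.141, -0.0, -1.608]
force: [0.6, -0.2, -1.5]
width: 0.0085
gripper_force: 55.0
top strip_grip [([216.3, 190.5], 0.63)]
top strip_back_left []
top strip_back_right []
top drain_plate []
side strip_grip [([254.4, 232.2], 0.63)]
side strip_back_left [([249.0, 231.9], 0.92), ([287.2, 169.4], 0.47)]
side strip_back_right [([251.3, 232.9], 0.92)]
side drain_plate [([283.5, 237.6], 0.8), ([287.6, 241.9], 0.63)]
```

View pics/s3.png

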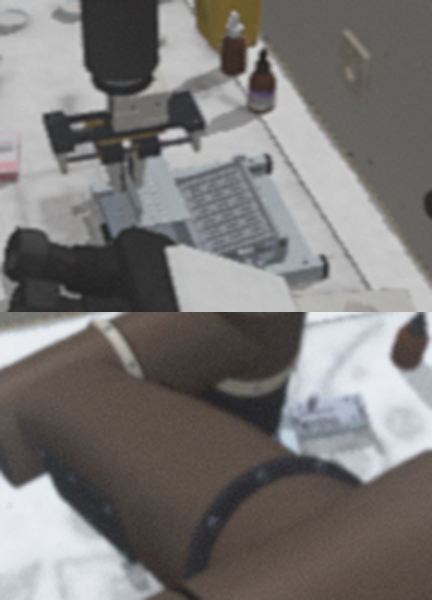

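The side view shows the strip in hand, level over the front of the tray; the top view is blocked by the arm. I'll overlay the predicted strip and station points on a zoomed side crop to get the strip's sideways offset.

Run:
```python
from h import *
I=cv2.imread("pics/side3.png");f=6.5;o=np.array([215,190]);a=cv2.resize(I[190:275,215:335],None,fx=f,fy=f,interpolation=cv2.INTER_CUBIC)
s=arm.get_state();T=np.array(s["eef_pos"]);y=-.038;u=np.array([np.cos(y),np.sin(y),0]);v=np.array([-np.sin(y),np.cos(y),0]);k=np.array([0,0,1.])
def d(P,col,n=""):
    q=(proj("side",P)-o+.5)*f; q=tuple(int(round(x)) for x in q); cv2.circle(a,q,2,col,-1); print(n,q)
B=T-.0116*k
for n,p in dict(bL=.066*u+.075*v,bR=.066*u-.075*v,bLt=.066*u+.075*v+.003*k,rL=.037*k+.075*v,rR=.037*k-.075*v,fL=-.016*u+.075*v).items(): d(B+p,(0,0,255),n)
L=np.array([.534,-.060,.022])
for n,p in dict(deckFL=-.1*u+.098*v,stripend_at_edge=.075*v,blk=.08*v+.0*u,plate=.0835*v+.007*k,plateR=-.0835*v+.007*k).items(): d(L+p,(0,255,0),n)
C=np.array([.559,-.061,.026])
for n,p in dict(FL=-.13*u+.125*v,BL=.13*u+.125*v,BR=.13*u-.125*v).items(): d(C+p,(255,0,0),n)
cv2.imwrite("pics/s3o.png",a)
```

```text
bL (275, 156)
bR (357, 341)
bLt (275, 151)
rL (144, 118)
rR (217, 305)
fL (115, 183)
deckFL (104, 278)
stripend_at_edge (303, 272)
blk (301, 266)
plate (299, 251)
plateR (389, 460)
FL (84, 242)
BL (557, 160)
BR (722, 460)
```

View pics/s3o.png

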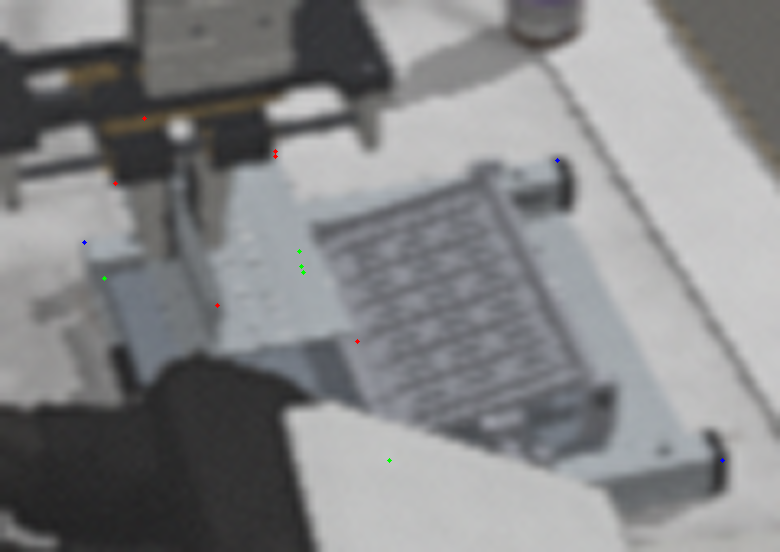

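The predicted points match the strip and station to within about 3 mm, so there is enough margin. The plate's edge is at x of about 0.538. Now lower onto the deck in front of the plate.

```bash
python3 -m jog '[[[0,0,40,0,0,0,5],[0,0,65,0,0,0,5],[0,0,72,0,0,0,5],[0,0,74,0,0,0,5],[0,0,74,0,0,0,5],[0,0,74,0,0,0,5]]]';  python3 -m jog '[[[0,0,1,0,0,0,5],[0,0,2,0,0,0,5],[0,0,3,0,0,0,5],[0,0,3,0,0,0,5]]]'; python3 -m jog '[[[0,0,1,0,0,0,5],[0,0,2,0,0,0,5],[0,0,2,0,0,0,5]]]'
```

```text
t: 15.08
eef_pos: [0.4546, -0.0574, 0.0384]
ee_rot: [-3.14, 0.0, -1.609]
force: [-0.9, 0.8, -2.3]
width: 0.0086
gripper_force: 55.0
t: 15.58
eef_pos: [0.4539, -0.0576, 0.0345]
ee_rot: [3.141, -0.0, -1.609]
force: [0.4, 0.2, -2.0]
width: 0.0081
gripper_force: 55.0
t: 15.95
eef_pos: [0.4552, -0.0576, 0.0334]
ee_rot: [-3.14, -0.0, -1.608]
force: [0.2, -1.4, 8.3]
width: 0.0089
gripper_force: 55.0
```

```bash
python3 -m jog '[[[0,0,-2,0,0,0,5],[0,-4,-2,0,0,0,5],[0,-8,-2,0,0,0,5],[0,-11,-2,0,0,0,5],[0,-14,-2,0,0,0,5],[0,-17,-2,0,0,0,5],[0,-17,-2,0,0,0,5]]]';  python3 -m jog '[[[0,-3,0,0,0,0,5],[0,-6,0,0,0,0,5],[0,-9,0,0,0,0,5],[0,-9,0,0,0,0,5]]]'
```

```text
t: 16.82
eef_pos: [0.4713, -0.0582, 0.0345]
ee_rot: [-3.142, -0.0, -1.609]
force: [-0.7, -0.1, -1.6]
width: 0.0086
gripper_force: 55.0
t: 17.32
eef_pos: [0.4803, -0.0585, 0.0345]
ee_rot: [-3.142, -0.0, -1.609]
force: [1.5, 0.1, -1.2]
width: 0.0087
gripper_force: 55.0
```

```bash
python3 -m jog '[[[0,-3,0,0,0,0,5],[0,-6,0,0,0,0,5],[0,-8,0,0,0,0,5],[0,-8,0,0,0,0,5]]]';  python3 -m jog '[[[0,-2,0,0,0,0,5],[0,-4,0,0,0,0,5],[0,-4,0,0,0,0,5]]]'; python3 -m jog '[[[0,-2,0,0,0,0,5],[0,-4,0,0,0,0,5],[0,-4,0,0,0,0,5]]]'
python3 - <<'E'
from h import *
s=arm.get_state();print(s["force"],s["moment"],s["eef_pos"],s["ee_rot"])
E
```

```text
t: 17.82
eef_pos: [0.4882, -0.0588, 0.0345]
ee_rot: [-3.142, 0.0, -1.609]
force: [0.4, -0.5, -1.8]
width: 0.0086
gripper_force: 55.0
t: 18.2
eef_pos: [0.4922, -0.059, 0.0346]
ee_rot: [-3.141, 0.0, -1.609]
force: [0.6, 1.0, -1.2]
width: 0.0086
gripper_force: 55.0
t: 18.58
eef_pos: [0.4934, -0.0595, 0.0338]
ee_rot: [3.137, -0.001, -1.61]
force: [-7.7, 2.4, 1.3]
width: 0.0082
gripper_force: 55.0
[-7.69365422  2.39010117  1.33046578] [0.88300132 2.49616851 0.02550347] [ 0.493393   -0.05945806  0.03383472] [ 3.13683337e+00 -6.01922082e-04 -1.60967808e+00]
```

The strip meets the stop: rail at 0.4934, so the back edge is at about 0.559. There is little yaw moment, so both ends bear. Now press down.

```bash
python3 -m jog '[[[0,-1,1,0,0,0,5],[0,-1,2,0,0,0,5],[0,-1,2,0,0,0,5],[0,-1,2,0,0,0,5]]]'
python3 - <<'E'
from h import *
np.set_printoptions(precision=3,suppress=True)
F=[]
for i in range(3):
    for c in("side",): I,D=grab_frame(c)
    s=arm.get_state();F.append(np.r_[s["force"],s["moment"]])
print(np.array(F));print(s["eef_pos"],s["ee_rot"])
cv2.imwrite("pics/side4.png",I);np.save("side4.npy",D)
f=6.5;o=np.array([215,190]);a=cv2.resize(I[190:275,215:335],None,fx=f,fy=f,interpolation=cv2.INTER_CUBIC);cv2.imwrite("pics/s4.png",a)
E
```

```text
t: 19.08
eef_pos: [0.4935, -0.0595, 0.0334]
ee_rot: [3.136, -0.001, -1.609]
force: [-18.6, 6.3, 26.0]
width: 0.0088
gripper_force: 55.0
[[-17.767   6.963  25.177   2.418   6.287  -0.028]
 [-17.479   7.832  26.044   2.358   6.231   0.009]
 [-17.427   7.217  26.416   2.404   6.191  -0.034]]
[ 0.494 -0.06   0.033] [ 3.136 -0.001 -1.609]
```

View pics/s4.png

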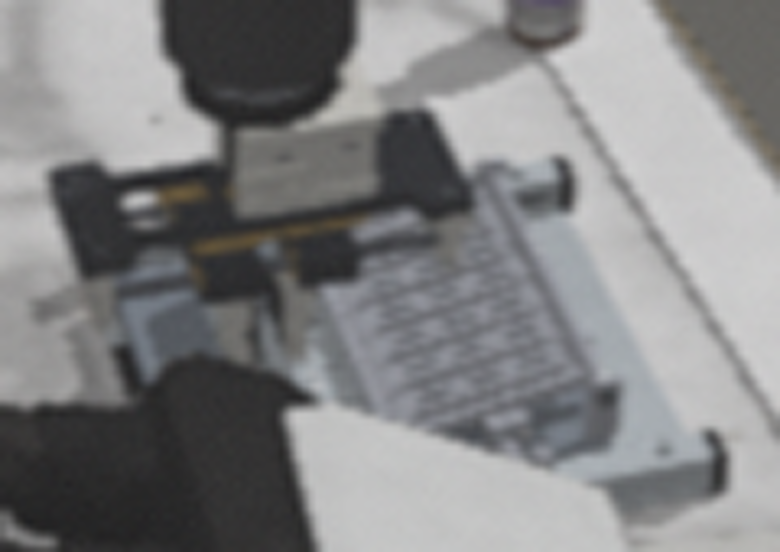

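The foot is under the plate and the plate lies flat, but the push is too hard (26 N down, 18 N forward, 7 N sideways). I'll ease it off.

```bash
python3 -m jog '[[[-1,1,-1,0,0,0,5],[-1,1,-1.5,0,0,0,5],[-1,1,-1.5,0,0,0,5],[-1,1,-1.5,0,0,0,5]]]'
```

```text
t: 19.73
eef_pos: [0.4932, -0.0591, 0.0335]
ee_rot: [3.137, -0.001, -1.61]
force: [-7.3, -1.9, 3.6]
width: 0.0083
gripper_force: 55.0
```

```bash
cat > m.py <<'E'
from h import *
np.set_printoptions(precision=2,suppress=True)
F=[]
for i in range(4):
    grab_frame("side");s=arm.get_state();F.append(np.r_[s["force"],s["moment"]])
print(s["t"],np.mean(F,0),np.std(F,0),np.round(s["eef_pos"],4),np.round(s["ee_rot"],4),np.round(Ro.from_euler('xyz',s["ee_rot"]).as_matrix()[:2,2],4))
E
python3 m.py; python3 -m jog '[[[0,0,0,0,0,0.015,5],[0,0,0,0,0,0.015,5]]]' >/dev/null; python3 m.py;  python3 -m jog '[[[0,0,0,0,0,-0.03,5],[0,0,0,0,0,-0.03,5]]]'>/dev/null; python3 m.py
```

```text
19.925 [-7.53 -1.95  3.91 -0.48  2.51  0.03] [0.39 0.51 0.44 0.02 0.01 0.01] [ 0.49 -0.06  0.03] [ 3.14 -0.   -1.61] [-0.01 -0.  ]
20.375 [-7.38 -1.73  3.8  -0.4   2.56  0.38] [0.32 0.24 0.3  0.03 0.02 0.02] [ 0.49 -0.06  0.03] [ 3.14 -0.   -1.62] [-0.01 -0.  ]
20.825 [-6.94 -1.37  4.06 -0.56  2.47 -0.33] [0.54 0.77 0.55 0.   0.02 0.02] [ 0.49 -0.06  0.03] [ 3.14 -0.   -1.6 ] [-0.01 -0.  ]
```

Yaw is confirmed: turning ±0.015 rad gives a symmetric ±0.35 Nm, so the strip is flush on its stop along the whole length. Back to neutral, press to about 10 N, and probe the pitch to check it lies flat.

```bash
python3 -m jog '[[[0,0,0.2,0,0,0.015,5],[0,0,0.4,0,0,0.015,5],[0,0,0.4,0,0,0.015,5]]]'>/dev/null; python3 m.py;  python3 -m jog '[[[0,0,0,0.006,0,0,5],[0,0,0,0.006,0,0,5],[0,0,0,0.006,0,0,5]]]'>/dev/null; python3 m.py; python3 -m jog '[[[0,0,0,-0.012,0,0,5],[0,0,0,-0.012,0,0,5],[0,0,0,-0.012,0,0,5]]]'>/dev/null; python3 m.py
```

```text
21.4 [-9.16 -1.34  8.54 -0.35  3.04  0.04] [0.49 0.4  0.23 0.02 0.01 0.02] [ 0.49 -0.06  0.03] [ 3.14 -0.   -1.61] [-0. -0.]
21.975 [-8.19 -0.96  8.18 -0.41  2.95  0.04] [0.29 0.21 0.44 0.04 0.04 0.02] [ 0.49 -0.06  0.03] [-3.14 -0.   -1.61] [ 0. -0.]
22.55 [-9.51 -1.18  8.34 -0.32  3.06  0.03] [0.37 0.3  0.39 0.02 0.03 0.01] [ 0.49 -0.06  0.03] [ 3.13 -0.   -1.61] [-0.01 -0.  ]
```

```bash
python3 -m jog '[[[0,0,0,0.006,0,0,5],[0,0,0,0.006,0,0,5],[0,0,0,0.006,0,0,5],[0,0,0,0.006,0,0,5],[0,0,0,0.006,0,0,5],[0,0,0,0.006,0,0,5]]]'>/dev/null; python3 m.py
python3 - <<'E'
from h import *
I0=cv2.imread("pics/side0.png").astype(float)
for c in("side","top"):
    I,D=grab_frame(c)
    for n in["stain_violet_mid","stain_iodine_mid","stain_red_mid","bolt_knob"]:
        r=spot_in(n,c);print(c,n,[(x["uv"],round(x["confidence"],2)) for x in r[:1]])
    if c=="side":
        a=cv2.resize(I[170:275,215:355],None,fx=5.7,fy=5.7,interpolation=cv2.INTER_CUBIC);cv2.imwrite("pics/s5.png",a)
E
```

```text
23.5 [-8.64 -1.33  8.45 -0.37  3.02  0.  ] [0.21 0.55 0.06 0.03 0.04 0.05] [ 0.49 -0.06  0.03] [ 3.14 -0.   -1.61] [-0. -0.]
side stain_violet_mid [([297.2, 183.5], 0.71)]
side stain_iodine_mid [([289.6, 173.7], 0.76)]
side stain_red_mid []
side bolt_knob []
top stain_violet_mid [([216.0, 194.7], 0.61)]
top stain_iodine_mid [([181.2, 202.1], 0.66)]
top stain_red_mid [([400.1, 185.0], 0.56)]
top bolt_knob []
```

View pics/s5.png

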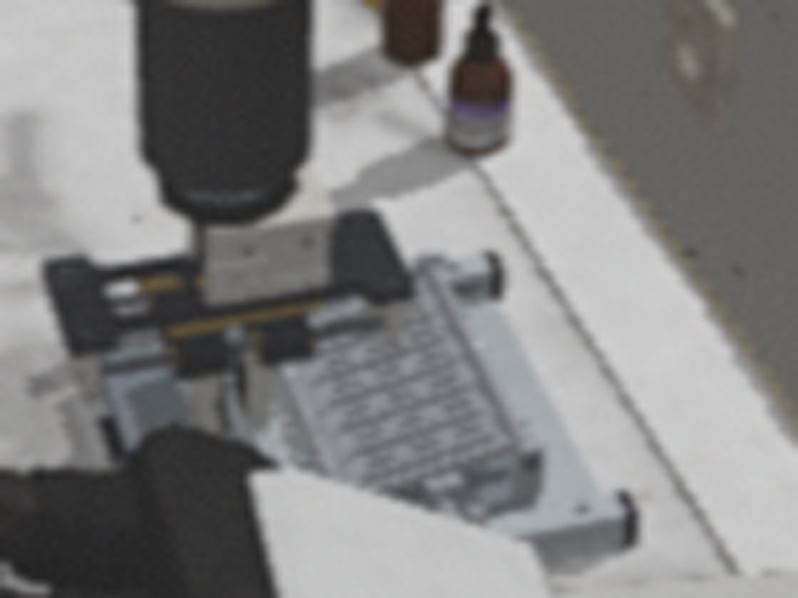

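The plate lies flat over the tucked foot (edge from about crop (285,370) to (340,470)), and the bottles stand where they were. The press is steady at about 10 N: 8.5 N measured plus the strip's weight. Handing in.

```bash
python3 -c "
from station import arm
print(arm.job_done())"
```

```text
the job is handed in; nothing more can be done
None
```

I handed the job in at about 24 s: the bolt is fully home, and the drip strip is tucked under the flat drain plate, flush on its stop and held down with about 10 N; pressing it down, the force briefly reached about 26 N before I eased it off.

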